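Centre a turntable bearing plate and tighten its wing bolts crosswise

TASK

Slide the aluminium centring sleeve over the upright spindle until it rests on the steel plate. Then tighten the four wing bolts clockwise in two crosswise passes, each pass going from a bolt to the one diagonally opposite before doing the other two: first bring all four to about their half-way tick (the short one), and only then all four up to their stop (the long tick). Let go of everything, leave the sleeve down on the plate, and do not shift the carton, canister or tray.

Things in the scene. Friction and masses are not known exactly. Their poses are not given: they have to be found in the camera images.
- plinth: Fixed plywood plinth 280 x 280 x 30 mm with a square 260 x 260 x 10 mm steel bearing plate on it; origin at the centre of the underside, on the bench; z up. Its yaw differs each time. The four wing bolts stand at x, y = +-67 mm in its frame (95 mm from the spindle, on the diagonals), numbered counter-clockwise seen from above: 1 at (+,+), 2 at (-,+), 3 at (-,-), 4 at (+,-). So 1 and 3 are diagonally opposite, and 2 and 4.
- spindle_foot (a point): Centre of the plinth on the plate's top face (40 mm above the bench), axes as the plinth. The dark steel spindle, 24 mm in diameter, rises from here: 76 mm high, its top 6 mm tapered to 14 mm.
- sleeve_mid (a point): Loose aluminium centring sleeve, a plain tube standing upright on the bench: outer diameter 50 mm, bore 27.4 mm, 65 mm long, 0.2 to 0.4 kg. The point is its centre, half-way up; z along the bore. It may go on either end down. Seated on the plate, the point is 32.5 mm above spindle_foot and the sleeve's top is 105 mm above the bench, 15 mm above the tops of the wings; the spindle's top, 116 mm above the bench, shows above it.
- wing1 (a point): Steel wing of bolt 1, a flat upright bar on a 26 mm round hub: 14 mm thick, 34 mm tall (its faces run from 56 to 90 mm above the bench, the hub lies below), reaching 24 mm back and 42 mm forward from the turning axis, the front 20 mm being a thinner (10 mm), lower nose. The point is on the turning axis, half-way up the wing (73 mm above the bench); x points along the nose, z up.
- bolt1 (a joint): Turn of bolt 1 in rad, growing as it is tightened (clockwise from above). 0 = loose, nose pointing along the plinth's +x (all four wings parallel); about 0.79 = half-way (an eighth of a turn), nose at the short black tick; 1.57 = fully tight against its stop (a quarter turn: nose along the plinth's -y), nose at the long black tick. Starts between 0 and 0.25; stiff (0.12 N m), stays where it is left.
- wing2 (a point): Steel wing of bolt 2, a flat upright bar on a 26 mm round hub: 14 mm thick, 34 mm tall (its faces run from 56 to 90 mm above the bench, the hub lies below), reaching 24 mm back and 42 mm forward from the turning axis, the front 20 mm being a thinner (10 mm), lower nose. The point is on the turning axis, half-way up the wing (73 mm above the bench); x points along the nose, z up.
- bolt2 (a joint): Turn of bolt 2 in rad, growing as it is tightened (clockwise from above). 0 = loose, nose pointing along the plinth's +x (all four wings parallel); about 0.79 = half-way (an eighth of a turn), nose at the short black tick; 1.57 = fully tight against its stop (a quarter turn: nose along the plinth's -y), nose at the long black tick. Starts between 0 and 0.25; stiff (0.12 N m), stays where it is left.
- wing3 (a point): Steel wing of bolt 3, a flat upright bar on a 26 mm round hub: 14 mm thick, 34 mm tall (its faces run from 56 to 90 mm above the bench, the hub lies below), reaching 24 mm back and 42 mm forward from the turning axis, the front 20 mm being a thinner (10 mm), lower nose. The point is on the turning axis, half-way up the wing (73 mm above the bench); x points along the nose, z up.
- bolt3 (a joint): Turn of bolt 3 in rad, growing as it is tightened (clockwise from above). 0 = loose, nose pointing along the plinth's +x (all four wings parallel); about 0.79 = half-way (an eighth of a turn), nose at the short black tick; 1.57 = fully tight against its stop (a quarter turn: nose along the plinth's -y), nose at the long black tick. Starts between 0 and 0.25; stiff (0.12 N m), stays where it is left.
- wing4 (a point): Steel wing of bolt 4, a flat upright bar on a 26 mm round hub: 14 mm thick, 34 mm tall (its faces run from 56 to 90 mm above the bench, the hub lies below), reaching 24 mm back and 42 mm forward from the turning axis, the front 20 mm being a thinner (10 mm), lower nose. The point is on the turning axis, half-way up the wing (73 mm above the bench); x points along the nose, z up.
- bolt4 (a joint): Turn of bolt 4 in rad, growing as it is tightened (clockwise from above). 0 = loose, nose pointing along the plinth's +x (all four wings parallel); about 0.79 = half-way (an eighth of a turn), nose at the short black tick; 1.57 = fully tight against its stop (a quarter turn: nose along the plinth's -y), nose at the long black tick. Starts between 0 and 0.25; stiff (0.12 N m), stays where it is left.
- carton: White carton 90 x 90 x 75 mm on the bench, bystander; origin at the centre of its underside.
- canister: Steel canister 52 mm in diameter, 100 mm tall, bystander; origin at the centre of its underside.
- tray: Open black plastic tray 170 x 240 x 45 mm with a few odd parts in it, bystander; origin at the centre of its underside.
Things that resemble listed ones, but are neither listed nor needed, are in the scene too. Several things look just like the part that bears sleeve_mid: the one meant starts farthest to the robot's left.

How it is judged (in metres and radians):
On the way, in this order (a step that is already met when the one before it is completed fails the run):
1. the sleeve is over the spindle and rests on the plate while all four bolts are still loose (below 0.42 rad) (horizontal distance between sleeve_mid and spindle_foot below 0.005 m and z of sleeve_mid in the frame of spindle_foot below 0.0355 m and angle between sleeve_mid's own z axis and vertical below 0.06 rad and value of joint each of bolt1, bolt2, bolt3, bolt4 below 0.42 rad), for 0.1 s.
2. two diagonally opposite bolts are about half-way (0.5 to 1.1 rad), the other two still loose (below 0.42) (((value of joint bolt1 between 0.5 and 1.1 rad and value of joint bolt3 between 0.5 and 1.1 rad and value of joint each of bolt2, bolt4 below 0.42 rad) or (value of joint bolt2 between 0.5 and 1.1 rad and value of joint bolt4 between 0.5 and 1.1 rad and value of joint each of bolt1, bolt3 below 0.42 rad))), for 0.1 s.
3. all four bolts are about half-way (0.5 to 1.1 rad) (value of joint bolt1 between 0.5 and 1.1 rad and value of joint bolt2 between 0.5 and 1.1 rad and value of joint bolt3 between 0.5 and 1.1 rad and value of joint bolt4 between 0.5 and 1.1 rad), for 0.1 s.
4. two diagonally opposite bolts are tight (above 1.35 rad), the other two still about half-way (((value of joint each of bolt1, bolt3 above 1.35 rad and value of joint bolt2 between 0.5 and 1.1 rad and value of joint bolt4 between 0.5 and 1.1 rad) or (value of joint each of bolt2, bolt4 above 1.35 rad and value of joint bolt1 between 0.5 and 1.1 rad and value of joint bolt3 between 0.5 and 1.1 rad))), for 0.1 s.
At the end, for the whole second after the job is handed in: All four bolts are tight (above 1.35 of 1.57 rad), and the sleeve stands at rest on the plate round the spindle (its centre within 5 mm of the spindle axis and no more than 3 mm above its seated height, upright within 0.06 rad) (value of joint each of bolt1, bolt2, bolt3, bolt4 above 1.35 rad and horizontal distance between sleeve_mid and spindle_foot below 0.005 m and z of sleeve_mid in the frame of spindle_foot below 0.0355 m and angle between sleeve_mid's own z axis and vertical below 0.06 rad); the robot touches nothing.
It fails at once if one bolt is tightened beyond 1.2 rad while another is still loose (below 0.42 rad) (value of joint any of bolt1, bolt2, bolt3, bolt4 above 1.2 rad and value of joint any of bolt1, bolt2, bolt3, bolt4 below 0.42 rad).
It fails at once if the carton, canister or tray is shifted by more than 30 mm (distance of any of carton, canister, tray from where it was at the start of the episode above 0.03 m).
It also fails if it takes over 72 s, if anything falls off the work surface, if the arm or the gripper's body presses on something with over 40 N, if the wrist force passes 120 N, or if a joint passes its speed limit or range.

ROBOT

A 6-joint arm with a two-finger parallel gripper is mounted at the origin on the work surface. World frame = base frame: x ahead of the robot, y to its left, z up, the work surface at z = 0. Lengths are in mm, angles in degrees, forces in N, time in s.
With the tool pointing down it reaches from about 350 to 850 mm from the base axis. Payload 8.1 kg.
Tool frame: the origin (TCP) lies on the centre line of the jaws, within the pads' length; the fingertips stand r.tip_extent ahead of it and the grasp point (between the pads) lies 8 mm behind it (r.tip_extent is the distance from the TCP to the fingertips, in mm); z points along the fingers, y is the direction in which the jaws open and shut (so a half turn about z gives the same grasp; the last joint's range is limited). The gripper opens to 85 mm and grips with 20 to 120 N. Pads are 22 mm wide; open, the fingers measure 114 mm over their backs; the gripper's body (76 mm by 85 mm) begins 54 mm behind the grasp point. The pads swing forward as they close: fully open they stand 13 mm farther back than shut.
Start: joints at [65.18, 7.471, 85.268, -0, 87.261, -4.893], TCP at [204.477, 564.087, 242.292] pointing down, gripper open.
Joint ranges: [-169.43, 169.43], [-51.17, 129.36], [1.28, 143.12], [-76.62, 256.62], [0, 156.53], [-152.29, 152.29]. Speed limits (degrees/s): [136.94, 136.94, 159.86, 180, 180, 180].

INTERFACE

Orientations are given as [roll, pitch, yaw] about the fixed x, y, z axes, in that order (R = Rz(yaw) Ry(pitch) Rx(roll)).
In Python, from bench import sense, optics, hand_in, spotter, r gives the robot as it stands.
- The arm moves only by the tool apply_moves, never from a script. Its argument "series" is a list of rows, each a list of 3 entries, a list of its own where there are three numbers: the opening, from 0 (shut) to 1 (fully open), then the shift along the world's x, y, z in m, then the turn about the world's z in rad. In form: [[grip, [x, y, z], turn], ...]. A call has 1 to 5 rows; each row is the pose to reach, as a shift and turn from the pose measured when the call began; what a row does not reach only later rows make up. A row lasts 1/8 s, in which the tool goes at most 62.5 mm and 10.7 degrees, less where a joint would pass 70% of its speed; a pose out of reach is approached as far as the arm can. A call with a gripper value outside its range is refused whole. The fingers move at their own pace and stop on an object; "grip_force" is the grip in N (left out, the last holds). Time passes only in rows, so rows that repeat a pose let the fingers close. It gives the time, the measured TCP pose, the force and the opening at its end, in the units of the state.
- sense(): the state, without advancing time (a new reading comes with each control period).
- optics.snapshot(name): name is "side" or "top" or "wrist"; returns a dict with "color" (384x512x3 uint8, blue, green, red), "intrinsics" (3x3 intrinsics, pixels), "rvec" (rotation vector, rad) and "tvec" (3), from world to camera coordinates, as OpenCV has them. Camera axes: x right, y down, z forward; pixel columns grow to the right and rows downward; lengths in mm; the calibration is good to about 2 mm. A picture is of the moment at which its call begins. There is no depth.
- hand_in(): hands the job in, once; it reports no verdict.
Trained networks look in a picture, given as the dict that the camera call returned (one of the last four; its "shot" number tells which), for a name from the list of things; names that differ only in an ending like _2 or _b are one class to them, and where a whole thing is asked for, a point or a joint stands for the part that bears it (a point fixed in the world has none). Each returns a list of dicts, best first, with "p" (0 to 1); they miss things now and then, are a little off and sometimes report something else, mostly with a low value. They report only what shows in the picture. A call takes as long as a camera call. They do not tell look-alikes from the thing itself.
- spotter.search_frame(picture, query): "xyz" ([x, y, z] in mm, in the coordinates of the camera as it stood for that picture, good to about 4 mm: the middle of the surface that is visible of it).
- spotter.masks_of(picture, query): "mask" (384x512 bool, what is visible of it).
The state is a dict: "time": time; "joint_pos": joint angles; "qd": joint speeds; "joint_efforts": joint torques, N m; "tool_pos": TCP position; "tcp_rot": TCP orientation; "ft_force": force on the tool from outside, world axes, zero at the start; "wrist_torque": the same for the moment, N m; "finger_gap": finger opening in mm.
Only numpy, scipy, OpenCV 4.12 (cv2) and the standard library are available. Lean on these libraries where they do the work, as an engineer would, in place of code of your own. Each camera call takes 0.05 s, during which the arm holds its last target.

## Working session

There is one attempt and no reset: what is moved stays moved. The work goes in short steps, Python scripts to look and compute and a tool call to move; the robot and the scene stay as the last step left them, time stands still between calls to the robot, and variables do not carry over. Pictures are saved under pics/ and viewed, and the job is handed in when it is done.

Besides the shell and the picture viewer there is one more tool, called after "Emit:" as name(argument=value, ...) on one line, values as JSON. apply_moves: Moves the arm, as the interface text tells. Its arguments: {"type":"object","properties":{"series":{"type":"array"},"grip_force":{"type":"number"}},"required":["series"]}

```bash
ls; mkdir -p pics; python3 - <<'E'
from bench import sense, optics, r
import cv2
print(sense()); print(r.tip_extent)
for n in ("side","top","wrist"):
    p=optics.snapshot(n); cv2.imwrite(f"pics/{n}0.png",p["color"]); print(n,p["intrinsics"],p["rvec"],p["tvec"])
E
```

```text
pics
{'time': 0.0, 'joint_pos': array([ 6.51799353e+01,  7.51350890e+00,  8.53285057e+01, -1.35291273e-03,
        8.72622648e+01, -4.89553136e+00]), 'qd': array([ 0.0002973 , -0.01918536,  0.02114249,  0.03691514,  0.086758  ,
        0.0307314 ]), 'joint_efforts': array([-1.02735405e-03, -5.69414163e+01, -5.00540650e+01, -3.13173141e-04,
        1.47663866e-02,  4.52610630e-05]), 'tool_pos': array([204.25904478, 563.60250993, 241.26850553]), 'tcp_rot': array([-1.79895986e+02, -7.55279465e-03,  1.60075526e+02]), 'ft_force': array([ 0.80252938, -0.46777143,  0.73551674]), 'wrist_torque': array([-0.00728474, -0.01228431,  0.00074519]), 'finger_gap': 85.50937532886607}
11.0
side [[451.15849505   0.         253.61146601]
 [  0.         451.15849505 192.39568439]
 [  0.           0.           1.        ]] [ 2.42680555 -0.12830778  0.02497929] [-509.52760744   28.08404417 1489.70330122]
top [[392.14888004   0.         261.53361333]
 [  0.         392.14888004 194.42851632]
 [  0.           0.           1.        ]] [ 2.17936196 -2.16528956  0.15670058] [-111.16326577  512.30483605 1304.66021573]
wrist [[341.9820047    0.         258.38251238]
 [  0.         341.9820047  185.72997312]
 [  0.           0.           1.        ]] [-2.3631423  -1.65779927 -0.24716329] [-599.94079875  -38.13444549  378.60301247]
```

View pics/side0.png

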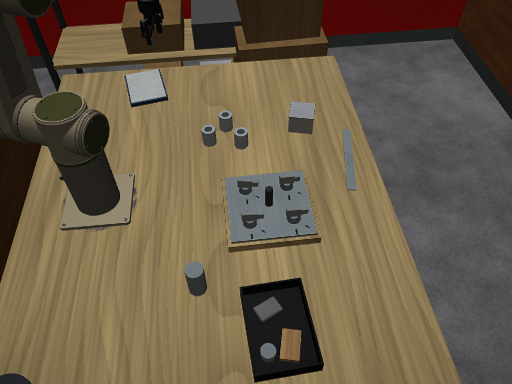

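View pics/top0.png

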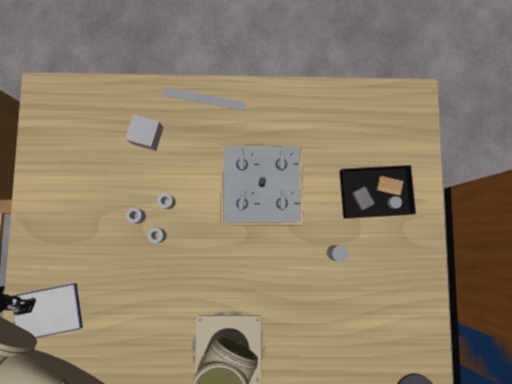

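View pics/wrist0.png

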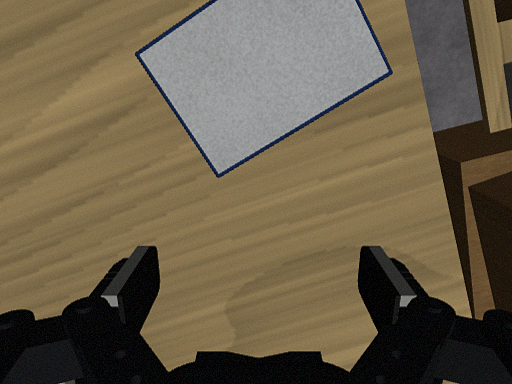

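```bash
cat > h.py <<'E'
from bench import sense, optics, spotter, hand_in, r
import numpy as np, cv2
def RT(p): return cv2.Rodrigues(np.array(p["rvec"],float))[0], np.array(p["tvec"],float).ravel()
def back(p,uv,z):
    R,t=RT(p); K=np.array(p["intrinsics"]); d=R.T@np.linalg.inv(K)@np.array([uv[0],uv[1],1.]); c=-R.T@t
    return c+d*(z-c[2])/d[2]
def proj(p,X):
    return cv2.projectPoints(np.atleast_2d(np.array(X,float)),np.array(p["rvec"],float),np.array(p["tvec"],float),np.array(p["intrinsics"]),None)[0].reshape(-1,2)
def find(p,q):
    R,t=RT(p)
    return [(round(d["p"],2),np.round(R.T@(np.array(d["xyz"])-t),1)) for d in spotter.search_frame(p,q)]
def crop(p,c,w,h,s,name,draw=()):
    im=p["color"].copy(); x,y=int(c[0]-w/2),int(c[1]-h/2); x=max(x,0);y=max(y,0)
    sub=cv2.resize(im[y:y+h,x:x+w],None,fx=s,fy=s,interpolation=cv2.INTER_CUBIC)
    for u in draw: cv2.circle(sub,(int((u[0]-x+.5)*s),int((u[1]-y+.5)*s)),2,(0,0,255),-1)
    cv2.imwrite(name,sub); return x,y
E
python3 - <<'E'
from h import *
for n in ("top","side"):
    p=optics.snapshot(n)
    for q in ("sleeve_mid","plinth","wing1","carton","canister","tray"): print(n,q,find(p,q))
    if n=="top":
        print(crop(p,(262,184),100,100,6,"pics/t1.png")); print(crop(p,(150,218),60,60,8,"pics/t2.png"))
        for uv in ((134,215),(165,201),(156,235)): print(back(p,uv,65))
    else:
        print(crop(p,(270,208),110,90,7,"pics/s1.png"))
E
```

```text
top sleeve_mid [(0.66, array([488.2, 211.8,  65.3])), (0.63, array([372.1, 238.5,  60.9])), (0.62, array([439.6, 308.8,  62.5]))]
top plinth [(0.6, array([ 544.4, -105.2,   39. ]))]
top wing1 [(0.64, array([617.5, -41. ,  86.4])), (0.61, array([ 617.4, -170.2,   85.9])), (0.57, array([ 484.6, -174.5,   89.9]))]
top carton [(0.63, array([714.7, 283.7,  77.4])), (0.49, array([ 543. , -108.5,   39.7]))]
top canister [(0.77, array([ 319.2, -350.5,   96.5]))]
top tray [(0.96, array([ 531.2, -508.3,    5.6]))]
(212, 134)
(120, 188)
[437.87553767 310.3837449   65.        ]
[484.70167641 211.0568042   65.        ]
[373.12284223 236.44836792  65.        ]
side sleeve_mid [(0.72, array([373.5, 224.6,  49.5])), (0.71, array([490.1, 194.9,  49.5])), (0.62, array([433.8, 301.3,  44.5])), (0.49, array([484.6, -42.5,  73. ]))]
side plinth [(0.76, array([ 545.8, -147.7,   39. ])), (0.32, array([619.1, -45.9,  77.8]))]
side wing1 [(0.69, array([617.5, -45.5,  77.3])), (0.67, array([ 485.8, -180.8,   78.6])), (0.66, array([483.2, -47.3,  79.2])), (0.62, array([ 618.3, -174.5,   80. ])), (0.45, array([712.8, 261.9,  73.9]))]
side carton [(0.86, array([711.1, 257.9,  75.6]))]
side canister [(0.92, array([ 316.8, -372.5,   89.8]))]
side tray [(0.64, array([ 528.1, -511.2,    3.6]))]
(215, 163)
```

View pics/t1.png

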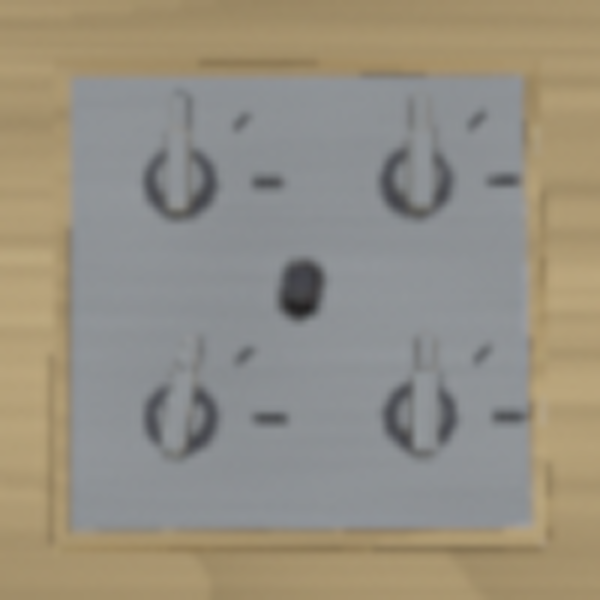

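View pics/t2.png

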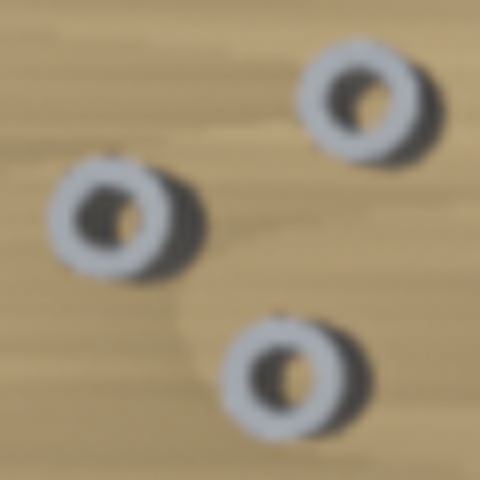

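View pics/s1.png

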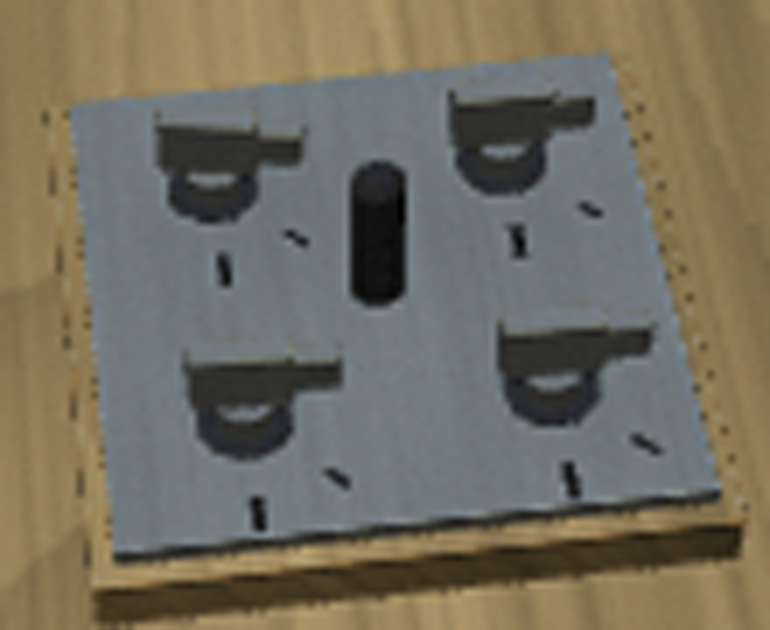

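```bash
python3 - <<'E'
from h import *
p=optics.snapshot("top")
o=np.array([212,134])
cs=[(72,76),(523,76),(531,528),(70,528)]
P=[back(p,o+np.array(c)/6-.5+.08,40) for c in cs]
for a in P: print(a)
print(sum(P)/4)
e=[np.degrees(np.arctan2(*( (P[i]-P[j])[[1,0]]))) for i,j in ((0,3),(1,2))]+[np.degrees(np.arctan2(*((P[i]-P[j])[[1,0]])))-90 for i,j in ((0,1),(3,2))]
print(e)
print("spindle top",back(p,o+np.array((304,270))/6-.42,116),"foot",back(p,o+np.array((300,306))/6-.42,46))
E
```

```text
[677.33059451  23.34287725  40.        ]
[ 680.25806374 -235.07666128   40.        ]
[ 420.99423175 -237.94732955   40.        ]
[419.38908808  20.24464585  40.        ]
[ 549.49299452 -107.35911693   40.        ]
[np.float64(0.6881678297530668), np.float64(0.6343748508765028), np.float64(0.649039379987741), np.float64(0.3561953195704177)]
spindle top [ 554.19670263 -107.73087001  116.        ] foot [ 544.86122586 -107.47134603   46.        ]
```

Emit:
apply_moves(series=[[1,[0.03,-0.04,-0.01],-0.18],[1,[0.06,-0.08,-0.02],-0.36],[1,[0.09,-0.12,-0.03],-0.54],[1,[0.12,-0.16,-0.04],-0.72],[1,[0.16,-0.2,-0.05],-0.9]], grip_force=40)

```text
time: 1.52
tool_pos: [365.0, 363.0, 192.3]
tcp_rot: [180.0, -0.0, 108.2]
ft_force: [-0.3, 0.7, 0.3]
finger_gap: 84.9
```

Emit:
apply_moves(series=[[1,[0.04,-0.03,0.01],-0.15],[1,[0.072,-0.053,0.01],-0.307],[1,[0.072,-0.053,0.01],-0.307]])

```text
time: 1.9
tool_pos: [439.0, 308.2, 202.5]
tcp_rot: [179.9, -0.0, 90.3]
ft_force: [-0.7, 0.4, 0.8]
finger_gap: 85.4
```

```bash
python3 - <<'E'
from h import *
s=sense(); print(s["tool_pos"],s["tcp_rot"])
p=optics.snapshot("wrist"); cv2.imwrite("pics/w1.png",p["color"])
R,t=RT(p); print("cam",-R.T@t)
print(find(p,"sleeve_mid"))
for m in spotter.masks_of(p,"sleeve_mid"):
    ys,xs=np.nonzero(m["mask"]); print(m["p"],xs.min(),xs.max(),ys.min(),ys.max())
E
```

```text
[439.0242545  308.17062451 202.47811892] [ 1.79918446e+02 -1.16484522e-02  9.03358500e+01]
cam [438.83057021 383.76371094 333.46543723]
[(0.96, array([438.9, 315.3,  67.8])), (0.75, array([376. , 247.5,  58.4])), (0.72, array([675.5, 284.5,  15.2])), (0.6, array([483.6, 224.8,  60.5]))]
0.89 155 218 199 273
0.64 281 338 224 300
```

View pics/w1.png

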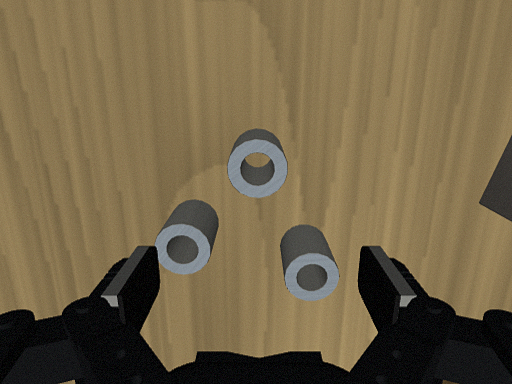

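```bash
cat >> h.py <<'E'
from scipy.optimize import least_squares
def ring(p,c0,z,radii,dark_out=None):
    "refine horizontal circle centre at height z: maximise radial gradient along projected circles; radii: list of (r,sign) sign=+1 brighter inside"
    g=cv2.GaussianBlur(cv2.cvtColor(p["color"],cv2.COLOR_BGR2GRAY),(0,0),0.8).astype(np.float32)
    a=np.linspace(0,2*np.pi,120,endpoint=False)
    def samp(c,r):
        X=np.c_[c[0]+r*np.cos(a),c[1]+r*np.sin(a),np.full(a.size,z)]
        u=proj(p,X).astype(np.float32)
        return cv2.remap(g,u[:,0].copy(),u[:,1].copy(),cv2.INTER_LINEAR).ravel()
    def score(c): return sum(s*np.clip(samp(c,r-1.2)-samp(c,r+1.2),-60,60).mean() for r,s in radii)
    best=np.array(c0[:2],float)
    for step,n in ((2,6),(0.5,6),(0.1,6)):
        G=[(score(best+np.array([i,j])*step),i,j) for i in range(-n,n+1) for j in range(-n,n+1)]
        m=max(G); best=best+np.array(m[1:])*step
    return best,m[0]
E
python3 - <<'E'
from h import *
p=optics.snapshot("wrist")
c=back(p,(257.5,168),65); print(c)
print(ring(p,c,65,[(25,1),(13.7,-1)]), ring(p,c,65,[(25,1)]),ring(p,c,65,[(13.7,-1)]))
E
```

```text
[436.05965476 318.56766443  65.        ]
(array([438.45965476, 315.36766443]), np.float32(70.80029)) (array([438.45965476, 315.06766443]), np.float32(22.400171)) (array([438.45965476, 315.66766443]), np.float32(49.66305))
```

```bash
python3 - <<'E'
from h import *
p=optics.snapshot("top")
for c in ((438,312),(485,211),(373,236)): print(ring(p,c,65,[(25,1),(13.7,-1)]))
p=optics.snapshot("wrist")
for c in ((485,211),(373,236)): print(ring(p,c,65,[(25,1),(13.7,-1)]))
print(ring(p,(438,315),65,[(25,1),(13.7,-1)]))
p=optics.snapshot("side")
for c in ((438,312),(485,211),(373,236)): print(ring(p,c,65,[(25,1),(13.7,-1)]))
E
```

```text
(array([439.1, 313.9]), np.float32(28.936783))
(array([488.2, 214. ]), np.float32(24.096027))
(array([373.5, 241.1]), np.float32(26.871483))
(array([487.6, 215.6]), np.float32(78.99599))
(array([373.4, 242.7]), np.float32(90.538635))
(array([438.4, 315.3]), np.float32(71.08531))
(array([438.2, 315.7]), np.float32(27.651417))
(array([487.3, 215.6]), np.float32(28.404282))
(array([372.3, 241.7]), np.float32(30.346045))
```

Emit:
apply_moves(series=[[1,[-0.0005,0.007,-0.05],0.003],[1,[-0.0005,0.007,-0.1],0.003],[1,[-0.0005,0.007,-0.15],0.003],[1,[-0.0005,0.007,-0.165],0.003],[1,[-0.0005,0.007,-0.165],0.003]])

```text
time: 2.88
tool_pos: [435.1, 317.7, 37.0]
tcp_rot: [-179.9, 0.0, 91.0]
ft_force: [0.3, 0.4, 0.4]
finger_gap: 85.5
```

Emit:
apply_moves(series=[[0.3,[0,0,0],0],[0.3,[0,0,0],0],[0.3,[0,0,0],0],[0.3,[0,0,0],0],[0.3,[0,0,0],0]], grip_force=60)

```text
time: 3.5
tool_pos: [437.0, 318.8, 39.9]
tcp_rot: [179.8, -0.1, 91.0]
ft_force: [-1.1, -1.2, 7.7]
finger_gap: 49.6
```

Emit:
apply_moves(series=[[0.3,[0,0,0.02],0],[0.3,[0,0,0.06],0],[0.3,[0,0,0.11],0],[0.3,[0,0,0.14],0],[0.3,[0,0,0.14],0]])

```text
time: 4.12
tool_pos: [439.0, 320.0, 183.7]
tcp_rot: [179.5, -0.3, 91.0]
ft_force: [0.8, 0.5, -3.1]
finger_gap: 49.2
```

```bash
python3 - <<'E'
from h import *
s=sense(); print(s["tool_pos"],s["tcp_rot"],s["finger_gap"],s["ft_force"])
p=optics.snapshot("wrist"); cv2.imwrite("pics/w2.png",p["color"])
for z in (195,200,205): print(z,ring(p,s["tool_pos"],z,[(25,1),(13.7,-1)]))
E
```

```text
[438.95532945 319.96044269 183.72382958] [179.47547971  -0.31401774  90.95879895] 49.22284835626881 [ 0.84866961  0.46328262 -3.12156153]
195 (array([436.55532945, 307.36044269]), np.float32(56.420597))
200 (array([439.25532945, 311.16044269]), np.float32(86.73574))
205 (array([439.25532945, 314.76044269]), np.float32(108.453))
```

View pics/w2.png

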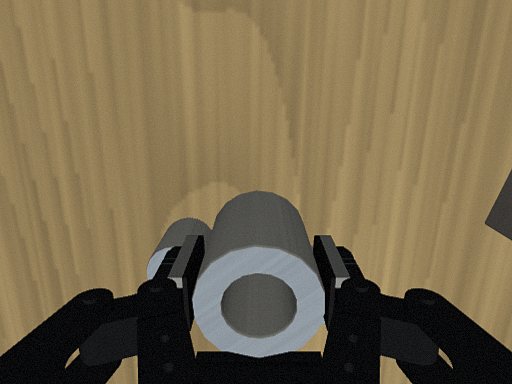

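Emit:
apply_moves(series=[[0.3,[0.01,-0.03,0.02],0],[0.3,[0.02,-0.08,0.04],0],[0.3,[0.035,-0.135,0.04],0],[0.3,[0.047,-0.19,0.04],0],[0.3,[0.06,-0.245,0.04],0]])

```text
time: 4.8
tool_pos: [496.6, 72.4, 218.3]
tcp_rot: [179.9, -0.2, 91.0]
ft_force: [1.0, -0.4, -2.9]
finger_gap: 49.5
```

Emit:
apply_moves(series=[[0.3,[0.012,-0.055,0],0],[0.3,[0.024,-0.11,0],0],[0.3,[0.036,-0.165,0],0],[0.3,[0.045,-0.22,0],0],[0.3,[0.05,-0.26,0],0]])

```text
time: 5.42
tool_pos: [545.3, -189.5, 215.0]
tcp_rot: [-179.9, -0.3, 90.9]
ft_force: [0.1, 0.1, -2.9]
finger_gap: 49.3
```

Emit:
apply_moves(series=[[0.3,[0,0,0],0],[0.3,[0,0,0],0]])

```text
time: 5.68
tool_pos: [544.0, -188.9, 212.3]
tcp_rot: [-179.7, -0.4, 90.8]
ft_force: [0.1, 0.6, -2.9]
finger_gap: 49.4
```

```bash
python3 - <<'E'
from h import *
s=sense(); print(s["tool_pos"],s["tcp_rot"],s["finger_gap"],s["ft_force"])
p=optics.snapshot("wrist"); cv2.imwrite("pics/w3.png",p["color"])
for z in range(10,44,4): print(z,ring(p,s["tool_pos"],z+s["tool_pos"][2],[(25,1),(13.7,-1)]))
E
```

```text
[ 544.02247813 -188.8768435   212.33180502] [-179.66401768   -0.41225614   90.84791522] 49.44152456380856 [ 0.11443093  0.55353597 -2.9047848 ]
10 (array([ 541.52247813, -202.6768435 ]), np.float32(58.432213))
14 (array([ 546.62247813, -198.5768435 ]), np.float32(67.18091))
18 (array([ 544.62247813, -196.8768435 ]), np.float32(113.48211))
22 (array([ 544.62247813, -193.4768435 ]), np.float32(115.14079))
26 (array([ 544.62247813, -191.2768435 ]), np.float32(102.036606))
30 (array([ 545.32247813, -188.0768435 ]), np.float32(70.74122))
34 (array([ 544.62247813, -185.2768435 ]), np.float32(51.921688))
38 (array([ 544.32247813, -185.1768435 ]), np.float32(39.160492))
42 (array([ 548.12247813, -178.0768435 ]), np.float32(29.379776))
```

View pics/w3.png

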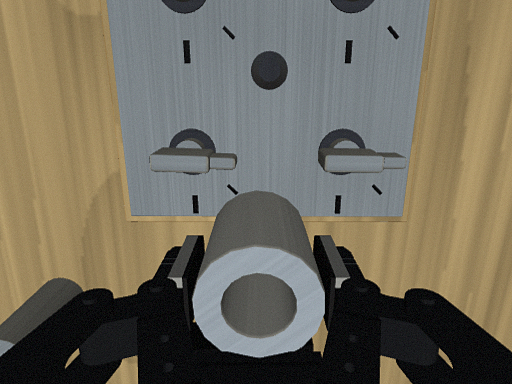

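```bash
python3 - <<'E'
from h import *
p=optics.snapshot("wrist"); R,t=RT(p); print("cam",-R.T@t)
print(ring(p,(549,-107),110,[(12,-1)]))
print("seen",back(p,(269,70),110))
for q in ((186,42),(186,62),(348,40),(348,63),(195.5,196),(195.5,212),(337.5,196),(337.5,213)): print(q,back(p,q,40).round(1))
for n in ("top","side"):
    q=optics.snapshot(n); print(n)
    s=sense()["tool_pos"]
    for z in (20,24,28): print(ring(q,s+np.array([0,-4,0]),s[2]+z,[(25,1),(13.7,-1)]))
    u=proj(q,[549,-107,80])[0]; print(crop(q,u,60,60,9,f"pics/{n}3.png"))
E
```

```text
cam [ 544.30592288 -113.70525759  344.50678387]
(array([ 550.1, -106. ]), np.float32(60.0))
seen [ 549.87060509 -105.39166921  110.        ]
(186, 42) [482.4 -82.1  40. ]
(186, 62) [481.7 -97.7  40. ]
(348, 40) [616.  -78.5  40. ]
(348, 63) [617.6 -96.3  40. ]
(195.5, 196) [ 485.3 -216.1   40. ]
(195.5, 212) [ 484.8 -232.2   40. ]
(337.5, 196) [ 618.5 -213.7   40. ]
(337.5, 213) [ 619.9 -230.8   40. ]
top
(array([ 551.63297454, -197.7043129 ]), np.float32(13.194662))
(array([ 551.23297454, -197.2043129 ]), np.float32(13.037231))
(array([ 550.63297454, -196.8043129 ]), np.float32(12.886784))
(231, 151)
side
(array([ 545.9337915 , -187.68198591]), np.float32(66.866776))
(array([ 545.4337915 , -191.38198591]), np.float32(66.80449))
(array([ 545.0337915 , -195.08198591]), np.float32(66.77221))
(238, 165)
```

View pics/top3.png

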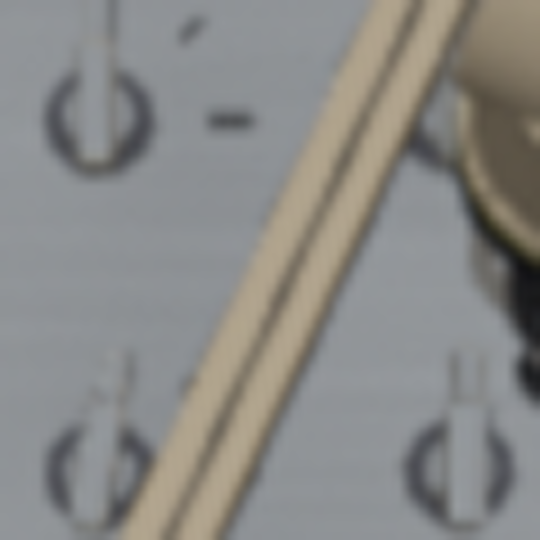

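View pics/side3.png

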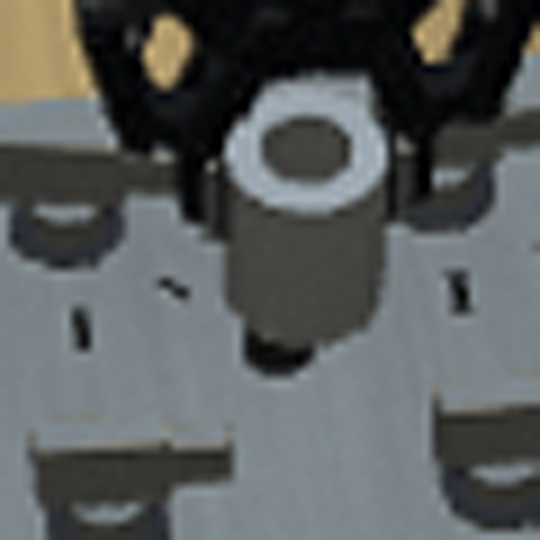

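Emit:
apply_moves(series=[[0.3,[0.002,0.04,0],0],[0.3,[0.005,0.08,0],0],[0.3,[0.0055,0.086,-0.01],0],[0.3,[0.0055,0.086,-0.025],0],[0.3,[0.0055,0.086,-0.025],0]])

```text
time: 6.5
tool_pos: [549.3, -102.5, 187.3]
tcp_rot: [-179.6, -0.3, 91.0]
ft_force: [0.1, -0.0, -3.4]
finger_gap: 49.4
```

```bash
python3 - <<'E'
from h import *
s=sense(); print(s["tool_pos"],s["tcp_rot"],s["finger_gap"],s["ft_force"])
p=optics.snapshot("wrist"); cv2.imwrite("pics/w4.png",p["color"])
for z in (22,24,26): print(z,ring(p,s["tool_pos"],z+s["tool_pos"][2],[(25,1),(13.7,-1)])[0]-s["tool_pos"][:2])
q=optics.snapshot("side")
for z in (22,24,26): print(z,ring(q,s["tool_pos"]+np.array([0,-4,0]),z+s["tool_pos"][2],[(25,1),(13.7,-1)])[0]-s["tool_pos"][:2])
u=proj(q,[549,-107,110])[0]; print(crop(q,u,80,60,9,f"pics/side4.png"))
E
```

```text
[ 549.33036238 -102.52937662  187.3205396 ] [-179.64806593   -0.34739956   90.96087261] 49.353352530571776 [ 0.05335264 -0.04335156 -3.36712292]
22 [ 0.6 -4.6]
24 [ 0.7 -3.5]
26 [ 0.6 -2.6]
22 [ 0.9 -0.1]
24 [ 0.8 -1.9]
26 [ 0.4 -4.1]
(228, 158)
```

View pics/w4.png

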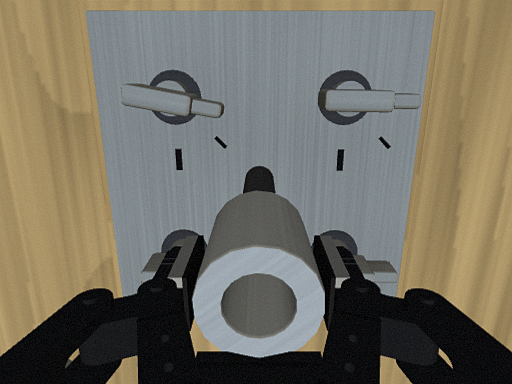

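View pics/side4.png

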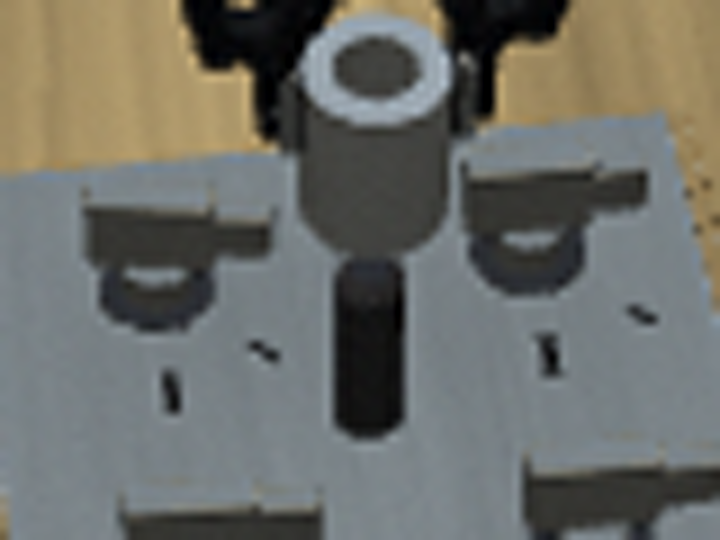

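Emit:
apply_moves(series=[[0.3,[0,-0.0003,-0.015],0],[0.3,[0,-0.0003,-0.03],0],[0.3,[0,-0.0003,-0.04],0],[0.3,[0,-0.0003,-0.045],0]])

```text
time: 7.1
tool_pos: [549.7, -103.2, 142.8]
tcp_rot: [-179.7, -0.3, 90.9]
ft_force: [-0.4, 1.0, -3.3]
finger_gap: 49.5
```

```bash
python3 - <<'E'
from h import *
s=sense(); print(s["tool_pos"],s["tcp_rot"],s["finger_gap"],s["ft_force"],s["wrist_torque"])
q=optics.snapshot("side")
u=proj(q,[549,-107,110])[0]; print(crop(q,u,80,60,9,f"pics/side5.png"))
E
```

```text
[ 549.70914609 -103.24104679  142.7638969 ] [-179.70438086   -0.34155198   90.91307523] 49.49069018936799 [-0.38961966  0.99374881 -3.34404582] [ 0.00907852 -0.0197738   0.01145856]
(228, 158)
```

View pics/side5.png

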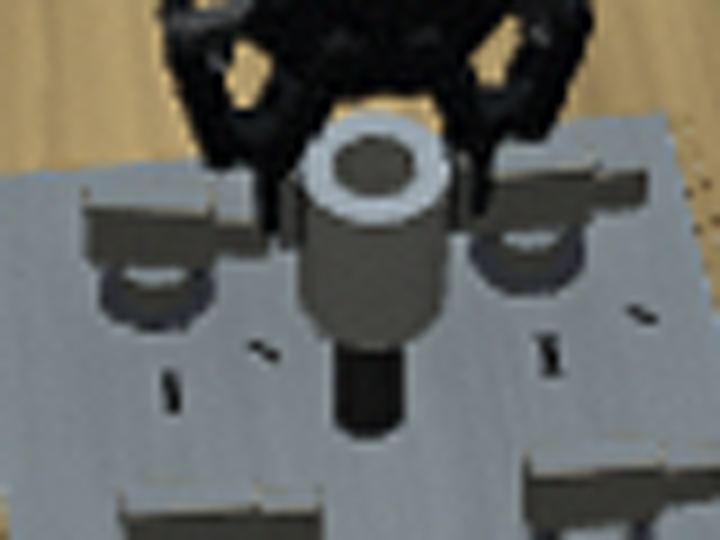

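Emit:
apply_moves(series=[[0.3,[-0.001,-0.0003,-0.006],0],[0.3,[-0.001,-0.0003,-0.012],0],[0.3,[-0.001,-0.0003,-0.018],0]])

```text
time: 7.52
tool_pos: [548.7, -103.5, 124.3]
tcp_rot: [-179.7, -0.3, 90.9]
ft_force: [0.0, 0.5, -2.7]
finger_gap: 48.9
```

Emit:
apply_moves(series=[[0.3,[0,0,-0.01],0],[0.3,[0,0,-0.02],0],[0.3,[0,0,-0.03],0],[0.3,[0,0,-0.036],0]])

```text
time: 8.02
tool_pos: [548.3, -103.4, 87.2]
tcp_rot: [-179.6, -0.4, 90.9]
ft_force: [0.9, -1.1, -2.9]
finger_gap: 49.2
```

Emit:
apply_moves(series=[[0.3,[0,0,-0.002],0],[0.3,[0,0,-0.004],0],[0.3,[0,0,-0.005],0]])

```text
time: 8.4
tool_pos: [548.5, -103.4, 82.5]
tcp_rot: [-179.7, -0.4, 90.9]
ft_force: [0.3, 0.3, -3.1]
finger_gap: 49.1
```

Emit:
apply_moves(series=[[0.3,[0,0,-0.001],0],[0.3,[0,0,-0.002],0],[0.3,[0,0,-0.003],0]])

```text
time: 8.78
tool_pos: [548.7, -103.4, 80.0]
tcp_rot: [-179.7, -0.3, 90.9]
ft_force: [-4.5, 1.7, 7.7]
finger_gap: 49.2
```

Emit:
apply_moves(series=[[0.9,[0,0,0],0],[0.9,[0,0,0],0],[0.9,[0,0,0],0],[0.9,[0,0,0],0]])

```text
time: 9.28
tool_pos: [548.7, -103.4, 80.1]
tcp_rot: [-179.7, -0.3, 90.9]
ft_force: [0.2, -0.2, -0.8]
finger_gap: 77.1
```

Emit:
apply_moves(series=[[0.9,[0,0,0.03],0],[0.9,[0,-0.02,0.08],0],[0.9,[0,-0.05,0.12],0],[0.9,[0,-0.08,0.14],0],[0.9,[0,-0.1,0.15],0]])

```text
time: 9.9
tool_pos: [549.2, -204.9, 231.7]
tcp_rot: [-179.8, -0.3, 90.9]
ft_force: [0.7, 0.5, -0.1]
finger_gap: 76.8
```

```bash
python3 - <<'E'
from h import *
s=sense(); print(s["tool_pos"],s["tcp_rot"],s["finger_gap"],s["ft_force"],s["wrist_torque"])
p=optics.snapshot("wrist"); cv2.imwrite("pics/w6.png",p["color"])
print(ring(p,(549,-107),105,[(25,1),(13.7,-1)]))
q=optics.snapshot("side");print(ring(q,(549,-107),105,[(25,1),(13.7,-1)]))
E
```

```text
[ 549.19861601 -204.91963189  231.70553074] [-179.81557976   -0.28209649   90.88314528] 76.81698025111302 [ 0.72218611  0.45460895 -0.09926617] [ 0.05313048  0.02569442 -0.01681173]
(array([ 548.2, -106.3]), np.float32(76.99239))
(array([ 548.7, -106.4]), np.float32(52.453636))
```

View pics/w6.png

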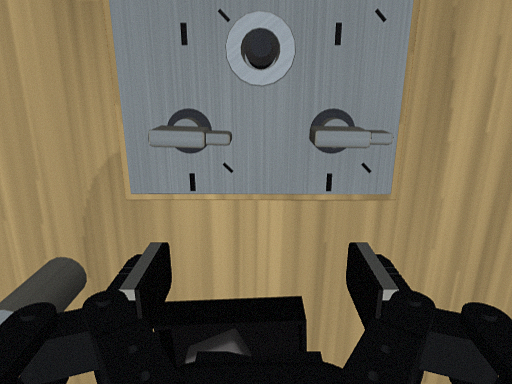

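Emit:
apply_moves(series=[[0.5,[-0.01,0.005,-0.01],0.18],[0.5,[-0.02,0.01,-0.02],0.36],[0.5,[-0.035,0.015,-0.03],0.54],[0.5,[-0.05,0.02,-0.04],0.72],[0.5,[-0.065,0.03,-0.05],0.9]])

```text
time: 10.62
tool_pos: [482.6, -174.1, 178.6]
tcp_rot: [-179.7, -0.5, 142.7]
ft_force: [1.1, 0.1, -0.1]
finger_gap: 42.9
```

Emit:
apply_moves(series=[[0.5,[0,0,-0.01],0.18],[0.5,[0,0,-0.03],0.36],[0.5,[0,0,-0.05],0.54],[0.5,[0,0,-0.05],0.55]])

```text
time: 11.12
tool_pos: [480.5, -172.2, 125.5]
tcp_rot: [-179.9, -0.8, 174.2]
ft_force: [-0.6, -0.7, 0.2]
finger_gap: 42.5
```

```bash
python3 - <<'E'
from h import *
s=sense(); print(s["tool_pos"],s["tcp_rot"],s["finger_gap"],s["joint_pos"])
p=optics.snapshot("wrist"); cv2.imwrite("pics/w7.png",p["color"])
q=optics.snapshot("side"); print(crop(q,(270,200),110,80,7,f"pics/side7.png"))
E
```

```text
[ 480.49218524 -172.24242815  125.45277061] [-179.88592164   -0.78587086  174.23367677] 42.53945861062217 [ -25.22092705   -0.63702763  106.21565678   -0.38210673   75.12470172
 -109.35502617]
(215, 160)
```

View pics/w7.png

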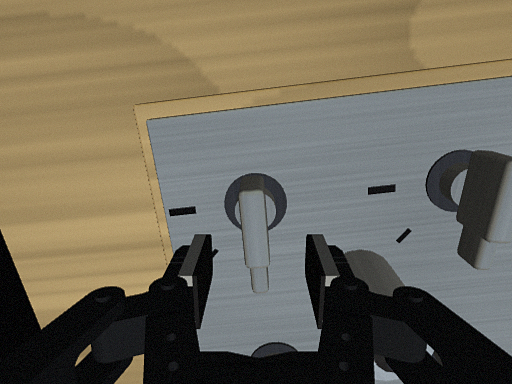

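View pics/side7.png

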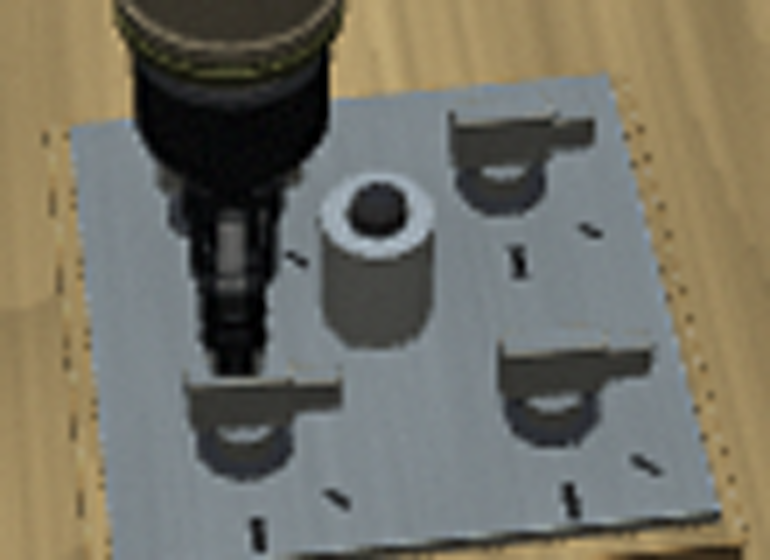

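Emit:
apply_moves(series=[[0.5,[0.003,-0.0025,-0.015],0.02],[0.5,[0.003,-0.0025,-0.035],0.02],[0.5,[0.003,-0.0025,-0.0535],0.02],[0.5,[0.003,-0.0025,-0.0535],0.02]])

```text
time: 11.72
tool_pos: [483.8, -175.2, 72.5]
tcp_rot: [-179.9, -0.7, 175.2]
ft_force: [-1.1, 0.3, 0.1]
finger_gap: 42.2
```

Emit:
apply_moves(series=[[0.05,[0,0,0],0],[0.05,[0,0,0],0],[0.05,[0,0,0],0],[0.05,[0,0,0],0]], grip_force=60)

```text
time: 12.22
tool_pos: [484.3, -175.1, 73.1]
tcp_rot: [-179.9, -0.7, 175.2]
ft_force: [0.8, 4.1, 2.8]
finger_gap: 13.0
```

Emit:
apply_moves(series=[[0.05,[0,0,0],-0.15],[0.05,[0,0,0],-0.3],[0.05,[0,0,0],-0.45],[0.05,[0,0,0],-0.6],[0.05,[0,0,0],-0.687]])

```text
time: 12.85
tool_pos: [483.9, -175.9, 73.2]
tcp_rot: [-179.8, -0.7, 135.6]
ft_force: [-1.5, -2.7, -0.8]
finger_gap: 12.9
```

Emit:
apply_moves(series=[[0.5,[0,0,0],0],[0.5,[0,0,0],0],[0.5,[0,0,0],0],[0.5,[0,0,0.03],0],[0.5,[0,0,0.07],0]])

```text
time: 13.48
tool_pos: [482.9, -175.4, 142.7]
tcp_rot: [-179.7, -0.8, 135.6]
ft_force: [0.1, -0.8, -0.2]
finger_gap: 42.4
```

```bash
python3 - <<'E'
from h import *
s=sense(); print(s["tool_pos"],s["tcp_rot"],s["finger_gap"],s["joint_pos"])
p=optics.snapshot("wrist"); cv2.imwrite("pics/w8.png",p["color"])
E
```

```text
[ 482.94949369 -175.36606957  142.73098149] [-179.73996495   -0.8066863   135.62759418] 42.35470541276059 [-2.56840726e+01 -1.03890987e+00  1.04709709e+02  1.24539242e-02
  7.71766731e+01 -7.13163512e+01]
```

View pics/w8.png

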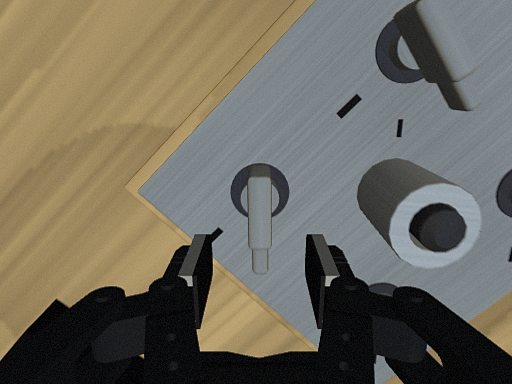

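Emit:
apply_moves(series=[[0.5,[0.02,0.025,0.015],0.15],[0.5,[0.05,0.055,0.018],0.3],[0.5,[0.085,0.09,0.018],0.45],[0.5,[0.12,0.12,0.015],0.6],[0.5,[0.133,0.136,0],0.69]])

```text
time: 14.15
tool_pos: [621.9, -39.1, 150.8]
tcp_rot: [-179.9, -0.1, 175.5]
ft_force: [-0.0, -0.1, 0.8]
finger_gap: 42.7
```

Emit:
apply_moves(series=[[0.5,[0,0,0],0],[0.5,[0,0,-0.01],0]])

```text
time: 14.4
tool_pos: [622.5, -39.6, 141.8]
tcp_rot: [-179.9, 0.0, 175.5]
ft_force: [-0.4, 0.1, 0.3]
finger_gap: 42.5
```

```bash
python3 - <<'E'
from h import *
s=sense(); print(s["tool_pos"],s["tcp_rot"],s["finger_gap"],s["joint_pos"])
p=optics.snapshot("wrist"); cv2.imwrite("pics/w9.png",p["color"])
E
```

```text
[622.49889346 -39.64227895 141.82188104] [-1.79892767e+02  1.85932465e-02  1.75464052e+02] 42.48929668409857 [ -8.29191462  14.81721186  87.61619421  -0.10833548  77.5410377
 -93.73260058]
```

View pics/w9.png

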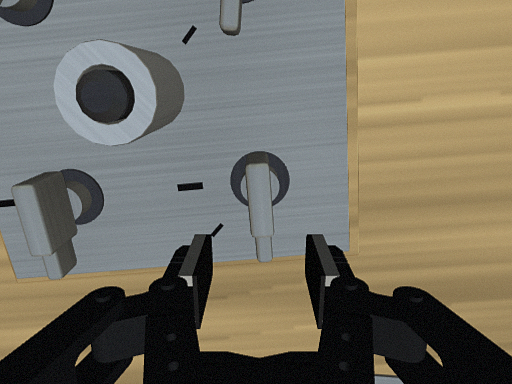

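Emit:
apply_moves(series=[[0.5,[-0.0065,0,-0.02],0],[0.5,[-0.0065,0,-0.05],0],[0.5,[-0.0065,0,-0.069],0],[0.5,[-0.0065,0,-0.069],0]])

```text
time: 14.95
tool_pos: [613.1, -40.2, 68.9]
tcp_rot: [-179.9, -0.3, 175.4]
ft_force: [-0.4, 0.2, 0.9]
finger_gap: 42.6
```

Emit:
apply_moves(series=[[0.05,[0,0,0],0],[0.05,[0,0,0],0],[0.05,[0,0,0],0],[0.05,[0,0,0],0]])

```text
time: 15.45
tool_pos: [614.4, -38.6, 70.4]
tcp_rot: [180.0, -0.2, 175.4]
ft_force: [1.5, 8.0, -0.7]
finger_gap: 13.0
```

Emit:
apply_moves(series=[[0.05,[0,0,0.001],-0.15],[0.05,[0,0,0.001],-0.3],[0.05,[0,0,0.001],-0.45],[0.05,[0,0,0.001],-0.6],[0.05,[0,0,0.001],-0.69]])

```text
time: 16.08
tool_pos: [614.5, -38.1, 70.5]
tcp_rot: [179.9, -0.2, 135.7]
ft_force: [6.8, 1.6, -13.5]
finger_gap: 12.9
```

Emit:
apply_moves(series=[[0.5,[0,0,0],0],[0.5,[0,0,0],0],[0.5,[0,0,0],0],[0.5,[0,0,0.03],0],[0.5,[0,0,0.07],0]])

```text
time: 16.7
tool_pos: [613.4, -38.0, 140.3]
tcp_rot: [-180.0, -0.3, 135.7]
ft_force: [-0.7, -0.4, 0.4]
finger_gap: 42.6
```

```bash
python3 - <<'E'
from h import *
s=sense(); print(s["tool_pos"],s["tcp_rot"],s["finger_gap"],s["joint_pos"])
p=optics.snapshot("wrist"); cv2.imwrite("pics/w10.png",p["color"])
E
```

```text
[613.4481009  -38.01609733 140.27503471] [-179.97588042   -0.32499912  135.70278335] 42.6141013028247 [ -8.4233195   13.80019995  88.97822352   0.17505557  77.4991177
 -54.16447681]
```

View pics/w10.png

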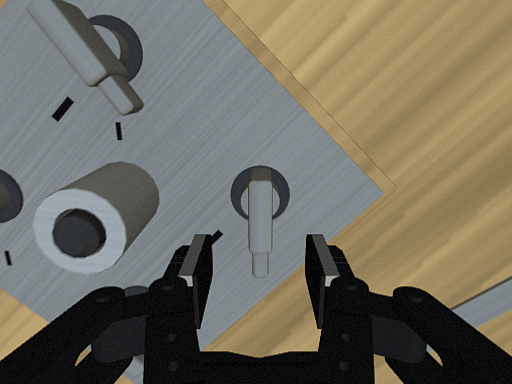

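Emit:
apply_moves(series=[[0.5,[-0.03,0,0.01],0.15],[0.5,[-0.065,-0.001,0.012],0.3],[0.5,[-0.1,-0.0015,0.01],0.45],[0.5,[-0.125,-0.002,0],0.6],[0.5,[-0.132,-0.0025,0],0.61]])

```text
time: 17.38
tool_pos: [484.0, -41.0, 147.8]
tcp_rot: [179.7, 0.1, 170.6]
ft_force: [-0.5, 0.9, -0.3]
finger_gap: 42.9
```

Emit:
apply_moves(series=[[0.5,[0,0,0],0],[0.5,[0,0,-0.01],0]])

```text
time: 17.62
tool_pos: [485.8, -41.3, 139.0]
tcp_rot: [179.7, 0.3, 170.5]
ft_force: [0.9, -0.4, 0.8]
finger_gap: 42.8
```

```bash
python3 - <<'E'
from h import *
s=sense(); print(s["tool_pos"],s["tcp_rot"],s["finger_gap"],s["joint_pos"])
p=optics.snapshot("wrist"); cv2.imwrite("pics/w11.png",p["color"])
E
```

```text
[485.76873372 -41.27245544 138.97778249] [179.69095204   0.29224509 170.53661504] 42.78196999899576 [-11.11641269  -6.17432743 110.02526247   0.32725659  75.86607781
 -91.73294492]
```

View pics/w11.png

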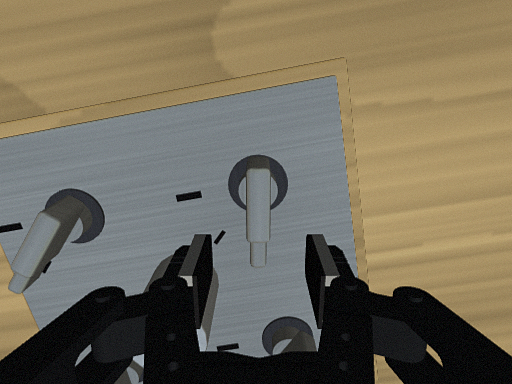

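Emit:
apply_moves(series=[[0.5,[-0.0035,0.0005,-0.02],0],[0.5,[-0.0035,0.0005,-0.05],0],[0.5,[-0.0035,0.0005,-0.066],0],[0.5,[-0.0035,0.0005,-0.066],0]])

```text
time: 18.18
tool_pos: [479.9, -40.2, 69.1]
tcp_rot: [179.7, -0.1, 170.5]
ft_force: [0.2, -0.4, 0.2]
finger_gap: 42.8
```

Emit:
apply_moves(series=[[0.05,[0,0,0.001],0],[0.05,[0,0,0.001],0],[0.05,[0,0,0.001],0],[0.05,[0,0,0.001],0]])

```text
time: 18.68
tool_pos: [480.8, -40.5, 71.4]
tcp_rot: [179.7, 0.0, 170.5]
ft_force: [-1.3, -0.6, 6.2]
finger_gap: 13.3
```

Turn 170.5 → 135.9: −0.604.

Emit:
apply_moves(series=[[0.05,[0,0,0],-0.15],[0.05,[0,0,0],-0.3],[0.05,[0,0,0],-0.45],[0.05,[0,0,0],-0.604],[0.05,[0,0,0],-0.604]])

```text
time: 19.3
tool_pos: [480.8, -40.5, 71.4]
tcp_rot: [179.7, 0.0, 136.0]
ft_force: [0.2, -0.9, -0.4]
finger_gap: 13.1
```

Emit:
apply_moves(series=[[0.5,[0,0,0],0],[0.5,[0,0,0],0],[0.5,[0,0,0],0],[0.5,[0,0,0.03],0],[0.5,[0,0,0.075],0]])

```text
time: 19.92
tool_pos: [479.4, -40.2, 145.7]
tcp_rot: [179.8, -0.1, 136.0]
ft_force: [1.8, 0.6, -0.6]
finger_gap: 42.7
```

```bash
python3 - <<'E'
from h import *
s=sense(); print(s["tool_pos"],s["tcp_rot"],s["finger_gap"])
p=optics.snapshot("wrist"); cv2.imwrite("pics/w12.png",p["color"])
E
```

```text
[479.4026809  -40.22492018 145.72964402] [ 1.79801673e+02 -1.40004649e-01  1.36021969e+02] 42.7182890918335
```

View pics/w12.png

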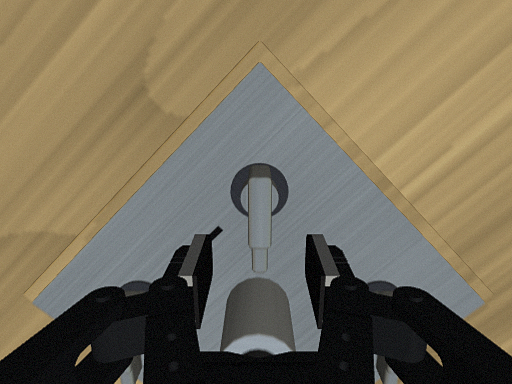

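Emit:
apply_moves(series=[[0.5,[0.025,-0.025,0.01],0.15],[0.5,[0.06,-0.055,0.015],0.3],[0.5,[0.095,-0.09,0.015],0.45],[0.5,[0.125,-0.12,0.01],0.6],[0.5,[0.136,-0.133,0],0.68]])

```text
time: 20.6
tool_pos: [621.2, -176.0, 153.7]
tcp_rot: [179.5, 0.5, 175.2]
ft_force: [0.3, -0.3, -0.5]
finger_gap: 42.8
```

Emit:
apply_moves(series=[[0.5,[0,0,-0.005],0],[0.5,[-0.003,0,-0.01],0]])

```text
time: 20.85
tool_pos: [617.8, -175.5, 143.3]
tcp_rot: [179.5, 0.4, 175.1]
ft_force: [-0.2, -0.6, 0.6]
finger_gap: 42.7
```

```bash
python3 - <<'E'
from h import *
s=sense(); print(s["tool_pos"],s["tcp_rot"],s["finger_gap"],s["joint_pos"])
p=optics.snapshot("wrist"); cv2.imwrite("pics/w13.png",p["color"])
E
```

```text
[ 617.79916368 -175.52810178  143.26499513] [179.48975849   0.4343175  175.08401019] 42.68019919560597 [ -20.7701701    17.19740483   84.62328351    0.62332753   77.90160522
 -105.98528231]
```

View pics/w13.png

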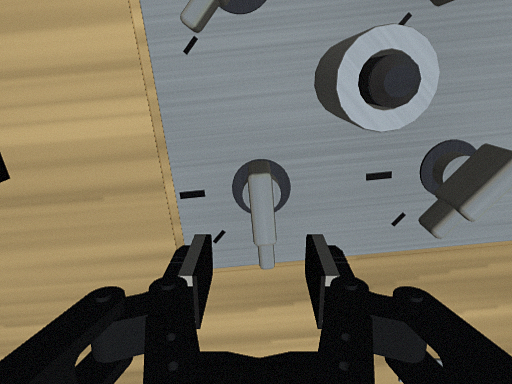

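Emit:
apply_moves(series=[[0.5,[0,0.0015,-0.02],0.02],[0.5,[0,0.0015,-0.05],0.02],[0.5,[0,0.0015,-0.07],0.02],[0.5,[0,0.0015,-0.07],0.02]])

```text
time: 21.4
tool_pos: [615.0, -172.6, 69.7]
tcp_rot: [179.4, 0.1, 176.3]
ft_force: [-0.8, -0.3, -0.6]
finger_gap: 42.5
```

Emit:
apply_moves(series=[[0.05,[0,0,0.001],0],[0.05,[0,0,0.001],0],[0.05,[0,0,0.001],0],[0.05,[0,0,0.001],0]])

```text
time: 21.9
tool_pos: [615.7, -172.7, 71.9]
tcp_rot: [179.4, 0.2, 176.3]
ft_force: [-2.0, 1.9, 6.8]
finger_gap: 13.0
```

176.3 → 135.9: −0.705. Then straight on for bolt 4's check.

Emit:
apply_moves(series=[[0.05,[0,0,0],-0.15],[0.05,[0,0,0],-0.3],[0.05,[0,0,0],-0.45],[0.05,[0,0,0],-0.6],[0.05,[0,0,0],-0.705]])

```text
time: 22.52
tool_pos: [616.1, -171.9, 72.0]
tcp_rot: [179.3, 0.2, 135.7]
ft_force: [1.5, 5.0, 0.1]
finger_gap: 13.1
```

Emit:
apply_moves(series=[[0.5,[0,0,0],0],[0.5,[0,0,0],0],[0.5,[0,0,0],0]])

```text
time: 22.9
tool_pos: [616.1, -172.1, 72.1]
tcp_rot: [179.4, 0.2, 135.8]
ft_force: [0.7, -0.8, 1.0]
finger_gap: 43.0
```

Emit:
apply_moves(series=[[0.5,[0,0,0.03],0],[0.5,[0,-0.03,0.08],0],[0.5,[0,-0.06,0.13],0],[0.5,[0,-0.06,0.15],0]])

```text
time: 23.4
tool_pos: [617.3, -235.1, 226.7]
tcp_rot: [179.3, 0.5, 135.7]
ft_force: [0.3, -0.1, -0.1]
finger_gap: 42.9
```

```bash
python3 - <<'E'
from h import *
s=sense(); print(s["tool_pos"],s["tcp_rot"],s["finger_gap"])
p=optics.snapshot("wrist"); cv2.imwrite("pics/w14.png",p["color"])
q=optics.snapshot("side"); print(crop(q,(270,200),110,80,7,f"pics/side14.png"))
E
```

```text
[ 617.25048762 -235.08165545  226.68611178] [179.26985304   0.54916844 135.65617652] 42.86956260931722
(215, 160)
```

View pics/w14.png

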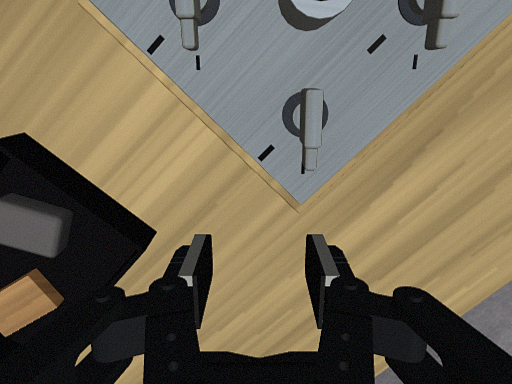

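View pics/side14.png

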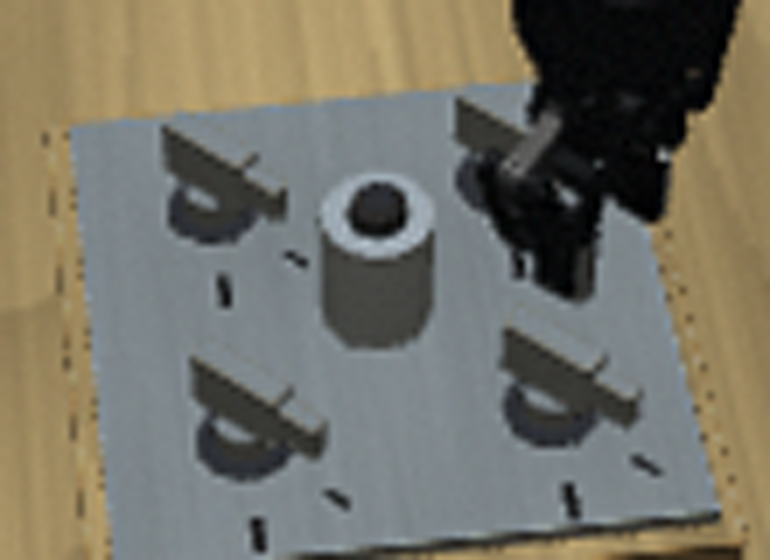

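Emit:
apply_moves(series=[[0.5,[0,0.04,-0.03],0],[0.5,[0,0.063,-0.07],0],[0.5,[0,0.063,-0.12],0],[0.5,[0,0.063,-0.154],0],[0.5,[0,0.063,-0.154],0]])

```text
time: 24.12
tool_pos: [612.9, -167.3, 64.9]
tcp_rot: [179.5, -0.1, 135.8]
ft_force: [-0.1, 0.5, -1.0]
finger_gap: 42.8
```

Emit:
apply_moves(series=[[0.5,[0.003,-0.0045,0.007],0],[0.5,[0.003,-0.0045,0.007],0],[0.5,[0.003,-0.0045,0.007],0]])

```text
time: 24.5
tool_pos: [617.1, -172.3, 73.8]
tcp_rot: [179.4, 0.0, 135.8]
ft_force: [-0.2, 0.2, 0.3]
finger_gap: 42.5
```

Emit:
apply_moves(series=[[0.05,[0,0,0],0],[0.05,[0,0,0],0],[0.05,[0,0,0],0],[0.05,[0,0,0],0]])

```text
time: 25.0
tool_pos: [617.3, -172.9, 74.9]
tcp_rot: [179.4, 0.1, 135.8]
ft_force: [-2.1, -0.4, 6.0]
finger_gap: 13.1
```

Emit:
apply_moves(series=[[0.05,[0,0,-0.001],-0.16],[0.05,[0,0,-0.001],-0.32],[0.05,[0,0,-0.001],-0.48],[0.05,[0,0,-0.001],-0.64],[0.05,[0,0,-0.001],-0.79]])

```text
time: 25.62
tool_pos: [617.3, -172.9, 74.9]
tcp_rot: [179.4, 0.1, 90.3]
ft_force: [-3.1, 0.7, 6.9]
finger_gap: 13.0
```

Emit:
apply_moves(series=[[0.5,[0,0,0],0],[0.5,[0,0,0],0],[0.5,[0,0,0],0],[0.5,[0,0,0.03],0],[0.5,[0,0,0.07],0]])

```text
time: 26.25
tool_pos: [616.1, -172.5, 143.8]
tcp_rot: [179.6, 0.0, 90.3]
ft_force: [0.3, -0.1, -0.1]
finger_gap: 42.7
```

```bash
python3 - <<'E'
from h import *
s=sense(); print(s["tool_pos"],s["tcp_rot"],s["finger_gap"])
p=optics.snapshot("wrist"); cv2.imwrite("pics/w15.png",p["color"])
E
```

```text
[ 616.09151917 -172.50175153  143.8366946 ] [1.79629871e+02 4.43721627e-02 9.03358788e+01] 42.74821445186728
```

View pics/w15.png

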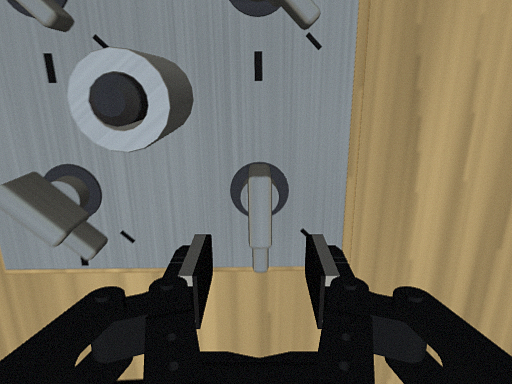

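Emit:
apply_moves(series=[[0.5,[-0.025,0.025,0.01],0.16],[0.5,[-0.06,0.058,0.015],0.32],[0.5,[-0.095,0.093,0.015],0.48],[0.5,[-0.125,0.122,0.01],0.64],[0.5,[-0.134,0.131,0],0.795]])

```text
time: 26.92
tool_pos: [484.6, -41.3, 152.1]
tcp_rot: [179.0, 0.3, 136.3]
ft_force: [-0.0, -1.0, 0.4]
finger_gap: 42.5
```

Emit:
apply_moves(series=[[0.5,[0,0,0],0],[0.5,[0,0,0],0]])

```text
time: 27.18
tool_pos: [485.2, -41.7, 152.6]
tcp_rot: [179.0, 0.3, 136.2]
ft_force: [1.4, 0.3, 0.4]
finger_gap: 42.6
```

Emit:
apply_moves(series=[[0.5,[-0.002,0.001,-0.02],0],[0.5,[-0.002,0.001,-0.05],0],[0.5,[-0.002,0.001,-0.075],0],[0.5,[-0.002,0.001,-0.078],0]])

```text
time: 27.68
tool_pos: [482.3, -41.0, 73.0]
tcp_rot: [179.1, 0.2, 136.0]
ft_force: [0.1, -0.2, -0.1]
finger_gap: 42.3
```

Emit:
apply_moves(series=[[0.5,[0,0,0],0]])

```text
time: 27.8
tool_pos: [483.2, -41.5, 73.9]
tcp_rot: [179.1, 0.2, 135.9]
ft_force: [0.8, -0.6, 0.3]
finger_gap: 42.6
```

Emit:
apply_moves(series=[[0.05,[-0.001,0.0005,-0.001],0],[0.05,[-0.001,0.0005,-0.001],0],[0.05,[-0.001,0.0005,-0.001],0],[0.05,[-0.001,0.0005,-0.001],0]])

```text
time: 28.3
tool_pos: [482.5, -41.9, 74.3]
tcp_rot: [179.1, 0.3, 135.9]
ft_force: [-4.4, -3.6, 7.3]
finger_gap: 13.1
```

Emit:
apply_moves(series=[[0.05,[0,0,0],-0.16],[0.05,[0,0,0],-0.32],[0.05,[0,0,0],-0.48],[0.05,[0,0,0],-0.64],[0.05,[0,0,0],-0.79]])

```text
time: 28.92
tool_pos: [481.0, -42.6, 74.3]
tcp_rot: [179.3, 0.4, 90.4]
ft_force: [-7.3, -4.5, 4.1]
finger_gap: 13.0
```

Emit:
apply_moves(series=[[0.5,[0,0,0],0],[0.5,[0,0,0],0],[0.5,[0,0,0],0],[0.5,[0,0,0.03],0],[0.5,[0,0,0.07],0]])

```text
time: 29.55
tool_pos: [480.1, -42.3, 144.1]
tcp_rot: [179.5, 0.4, 90.4]
ft_force: [-0.1, -0.3, -0.2]
finger_gap: 43.0
```

```bash
python3 - <<'E'
from h import *
s=sense(); print(s["tool_pos"],s["tcp_rot"],s["finger_gap"])
p=optics.snapshot("wrist"); cv2.imwrite("pics/w16.png",p["color"])
E
```

```text
[480.1391419  -42.34000215 144.11343999] [179.46219961   0.3600188   90.44493458] 42.95190094008109
```

View pics/w16.png

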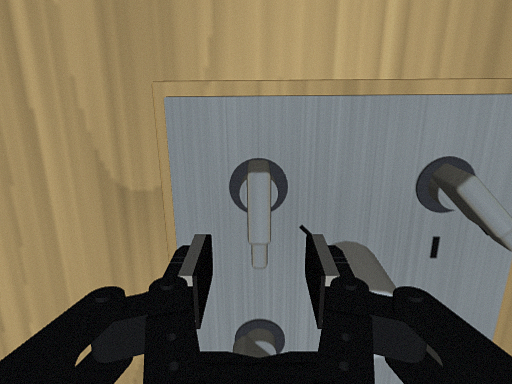

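Emit:
apply_moves(series=[[0.5,[0.03,0.001,0.01],0.16],[0.5,[0.065,0.002,0.01],0.32],[0.5,[0.1,0.003,0.01],0.48],[0.5,[0.125,0.003,0.005],0.64],[0.5,[0.134,0.0035,0],0.793]])

```text
time: 30.22
tool_pos: [619.2, -39.4, 150.8]
tcp_rot: [178.9, 0.5, 136.2]
ft_force: [-0.7, 0.2, -0.8]
finger_gap: 42.8
```

Emit:
apply_moves(series=[[0.5,[0,0,0],0],[0.5,[0,0,0],0]])

```text
time: 30.48
tool_pos: [619.1, -39.4, 150.9]
tcp_rot: [178.9, 0.5, 136.1]
ft_force: [-0.7, 0.9, 0.8]
finger_gap: 42.4
```

Emit:
apply_moves(series=[[0.5,[-0.002,0.0005,-0.02],0],[0.5,[-0.002,0.0005,-0.05],0],[0.5,[-0.002,0.0005,-0.073],0],[0.5,[-0.002,0.0005,-0.076],0]])

```text
time: 30.98
tool_pos: [614.3, -38.5, 71.5]
tcp_rot: [179.1, 0.2, 136.0]
ft_force: [-0.3, 0.0, -0.1]
finger_gap: 42.5
```

Emit:
apply_moves(series=[[0.5,[0,0,0],0]])

```text
time: 31.1
tool_pos: [614.3, -38.5, 71.7]
tcp_rot: [179.1, 0.3, 136.0]
ft_force: [1.1, -0.4, 0.7]
finger_gap: 43.0
```

Emit:
apply_moves(series=[[0.05,[0.001,0,0.001],0],[0.05,[0.001,0,0.001],0],[0.05,[0.001,0,0.001],0],[0.05,[0.001,0,0.001],0]])

```text
time: 31.6
tool_pos: [615.9, -39.1, 74.3]
tcp_rot: [179.1, 0.4, 136.0]
ft_force: [-3.2, -0.8, 5.1]
finger_gap: 12.7
```

Emit:
apply_moves(series=[[0.05,[0,0,0],-0.16],[0.05,[0,0,0],-0.32],[0.05,[0,0,0],-0.48],[0.05,[0,0,0],-0.64],[0.05,[0,0,0],-0.79]])

```text
time: 32.22
tool_pos: [615.3, -39.4, 74.3]
tcp_rot: [179.1, 0.4, 90.4]
ft_force: [-2.8, -1.3, 0.0]
finger_gap: 12.7
```

Emit:
apply_moves(series=[[0.5,[0,0,0],0],[0.5,[0,0,0],0],[0.5,[0,0,0],0],[0.5,[0,0,0.03],0],[0.5,[0,0,0.07],0]])

```text
time: 32.85
tool_pos: [614.3, -39.2, 143.7]
tcp_rot: [179.3, 0.4, 90.5]
ft_force: [0.5, -0.1, 0.0]
finger_gap: 42.8
```

```bash
python3 - <<'E'
from h import *
s=sense(); print(s["tool_pos"],s["tcp_rot"],s["finger_gap"])
p=optics.snapshot("wrist"); cv2.imwrite("pics/w17.png",p["color"])
E
```

```text
[614.28685683 -39.17463449 143.69516145] [179.29841035   0.35086894  90.50752881] 42.75741602917648
```

View pics/w17.png

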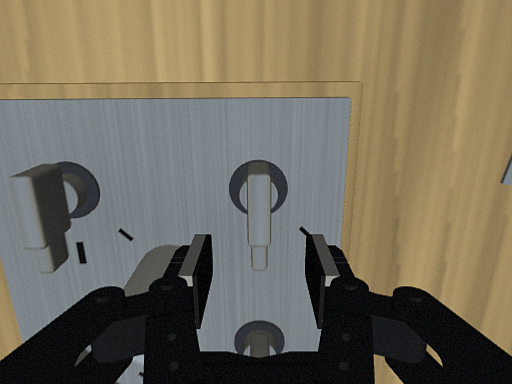

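Last: bolt 3 at about (483.5, −175).

Emit:
apply_moves(series=[[0.5,[-0.025,-0.025,0.01],0.16],[0.5,[-0.06,-0.06,0.015],0.32],[0.5,[-0.095,-0.095,0.015],0.48],[0.5,[-0.122,-0.125,0.01],0.64],[0.5,[-0.13,-0.135,0],0.79]])

```text
time: 33.52
tool_pos: [487.3, -176.5, 152.3]
tcp_rot: [178.7, 0.6, 136.0]
ft_force: [0.5, 0.4, 0.2]
finger_gap: 42.5
```

Emit:
apply_moves(series=[[0.5,[0,0,0],0],[0.5,[0,0,0],0]])

```text
time: 33.78
tool_pos: [487.9, -176.4, 152.9]
tcp_rot: [178.7, 0.6, 135.9]
ft_force: [-0.1, 0.6, 0.5]
finger_gap: 42.4
```

Emit:
apply_moves(series=[[0.5,[-0.003,0.001,-0.02],0],[0.5,[-0.003,0.001,-0.05],0],[0.5,[-0.003,0.001,-0.075],0],[0.5,[-0.003,0.001,-0.078],0]])

```text
time: 34.28
tool_pos: [484.1, -174.0, 73.3]
tcp_rot: [178.7, 0.4, 135.8]
ft_force: [0.1, 0.4, -1.2]
finger_gap: 42.5
```

Emit:
apply_moves(series=[[0.5,[0,0,0],0]])

```text
time: 34.4
tool_pos: [485.0, -173.8, 74.2]
tcp_rot: [178.7, 0.5, 135.8]
ft_force: [-0.2, -0.4, 0.2]
finger_gap: 42.3
```

Emit:
apply_moves(series=[[0.05,[-0.001,-0.001,-0.001],0],[0.05,[-0.001,-0.001,-0.001],0],[0.05,[-0.001,-0.001,-0.001],0],[0.05,[-0.001,-0.001,-0.001],0]])

```text
time: 34.9
tool_pos: [484.2, -176.0, 74.7]
tcp_rot: [178.8, 0.6, 135.8]
ft_force: [-4.3, -1.8, 6.0]
finger_gap: 12.9
```

Emit:
apply_moves(series=[[0.05,[0,0,0],-0.16],[0.05,[0,0,0],-0.32],[0.05,[0,0,0],-0.48],[0.05,[0,0,0],-0.64],[0.05,[0,0,0],-0.79]])

```text
time: 35.52
tool_pos: [483.1, -176.5, 74.8]
tcp_rot: [178.9, 0.6, 90.3]
ft_force: [-6.2, -2.0, 1.2]
finger_gap: 12.9
```

Emit:
apply_moves(series=[[0.5,[0,0,0],0],[0.5,[0,0,0],0],[0.5,[0,0,0],0]])

```text
time: 35.9
tool_pos: [483.5, -176.7, 75.3]
tcp_rot: [178.9, 0.7, 90.3]
ft_force: [1.0, -0.4, -0.1]
finger_gap: 42.7
```

Emit:
apply_moves(series=[[0.5,[0,0,0.03],0],[0.5,[0,0,0.08],0],[0.5,[0.02,-0.04,0.13],0],[0.5,[0.04,-0.08,0.17],0],[0.5,[0.06,-0.1,0.2],0]])

```text
time: 36.52
tool_pos: [544.4, -278.8, 278.1]
tcp_rot: [178.7, 0.8, 90.3]
ft_force: [0.9, 0.9, -0.2]
finger_gap: 42.6
```

Emit:
apply_moves(series=[[0.5,[0,0,0.02],0],[0.5,[0,0,0.02],0],[0.5,[0,0,0.02],0]])

```text
time: 36.9
tool_pos: [544.0, -278.3, 296.8]
tcp_rot: [178.8, 0.7, 90.4]
ft_force: [-1.1, 0.5, 0.1]
finger_gap: 42.7
```

```bash
python3 - <<'E'
from h import *
s=sense(); print(s["time"],s["tool_pos"],s["tcp_rot"],s["finger_gap"])
p=optics.snapshot("wrist"); cv2.imwrite("pics/w18.png",p["color"])
print(ring(p,(549,-107),105,[(25,1),(13.7,-1)]))
q=optics.snapshot("side"); print(crop(q,(270,200),110,80,7,f"pics/side18.png"));print(ring(q,(549,-107),105,[(25,1),(13.7,-1)]))
cv2.imwrite("pics/side18f.png",q["color"])
for n in ("carton","canister","tray"): print(n,find(q,n)[:1])
E
```

```text
36.9 [ 544.04370639 -278.3111038   296.79788316] [178.77715818   0.70482003  90.38139049] 42.72593681039607
(array([564.6, -91.4]), np.float32(0.0))
(215, 160)
(array([ 548.1, -106.4]), np.float32(19.79676))
carton [(0.89, array([727.1, 254. ,  72.4]))]
canister [(0.7, array([726.6, 254.9,  70.7]))]
tray [(0.7, array([ 531.8, -510.7,    2. ]))]
```

View pics/w18.png

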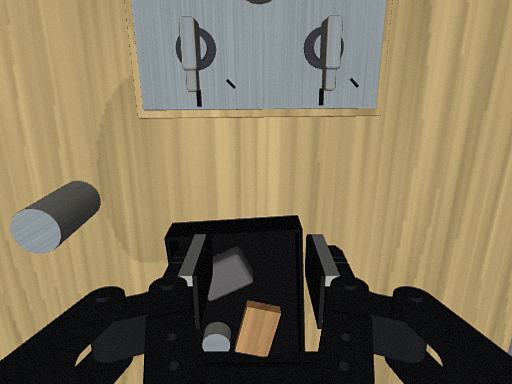

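View pics/side18.png

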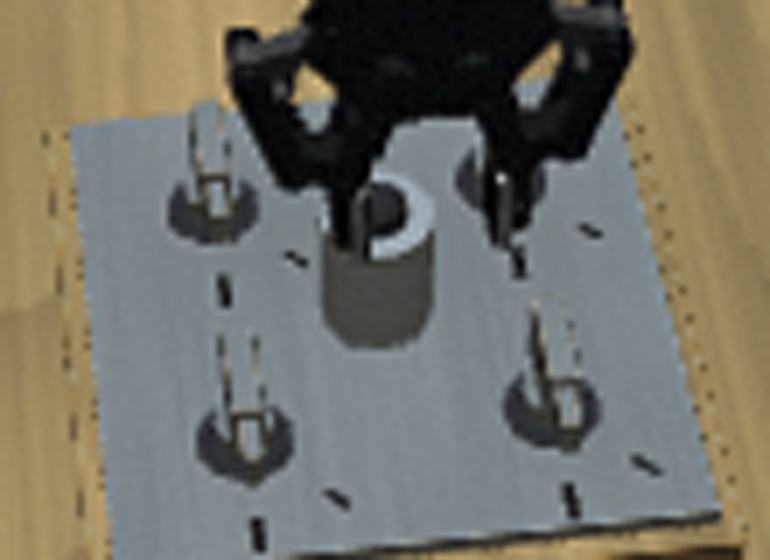

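```bash
python3 -c "
from bench import hand_in; print(hand_in())"
```

```text
the job is handed in; nothing more can be done
None
```

The sleeve is seated on the plate round the spindle, all four wing bolts are tight, and I handed the job in at about 37 s.

- **Sleeve:** I took the left-most of the three look-alikes, lowered it until a contact force showed (about 8 N), and let go. The side camera's last fit put its centre within about 2 mm of the spindle estimate, at seated height.
- **Bolts, first pass:** I turned 3, 1, 2, then 4 to the half-way tick. The side view before the second pass showed all four wings at about 45°.
- **Bolts, second pass:** I turned 4, 2, 1, then 3 to the stop. The last pictures show all four noses at the long ticks. The final gripper yaw was about 90.4°, against the roughly 90.9° that I estimated for the stop.
- **Release:** The gripper is open and about 180 mm above the wings, touching nothing.

**Checks that failed or disagreed:**
- **Sleeve from the wrist camera:** the final fit failed because the sleeve was out of its view.
- **Carton:** the last side-view detection read about 16 mm away from the first. The arm never went near it, so I put this down to detection error.
- **Canister:** the detector missed it in that side picture, reporting a spot at the carton instead. The wrist picture shows it still standing.
- **Tray:** it read within about 4 mm of its first position.

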